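# Clamp the cutting board down with the strap and cam lever

### The job

Clamp the loose cutting board down on its fixture: push the clamp strap round with the outside of a finger until it stops over the board, and then push the cam lever fully down. Only push, without gripping or forcing the clamp: pick nothing up, and leave the board, the corked bottle, the beaker and the dish where they are.

Things in the scene. Friction and masses are not known exactly. Their poses are not given: they have to be found in the camera images.
- fixture: Fixed aluminium base plate, 150 (x) x 280 (y) x 10 mm, yawed up to 0.5 rad. Origin on the bench under it; it spans x -75 to 75, y -130 to 150 mm in its frame, z up. The clamp post stands at x 0, y -75 mm; the cutting board lies at the +y side, y -10 to 140 mm, its top 26 mm above the bench, with low fences (20 mm above the bench) at its +x and +y edges.
- post_axis (a point): Point on the vertical axis of the clamp post about which the strap swings, at the height of the cam lever's hinge: 72 mm above the bench. The lever's hinge pin passes horizontally through this point, square to the strap.
- strap (a joint): Swing of the steel clamp strap about the post (rad): 0 = at its stop over the board, along the fixture's +y; positive = swung away, counter-clockwise from above (1.57 = along the fixture's -x, towards the robot). Range 0 to 1.75, starts at 0.95 to 1.5. Friction: about 1.5 N to push at 105 mm from the post; it stays where it is left.
- strap_tip (a point): Centre of the strap's flat bar near its free end: 115 mm from the post axis, 48 mm above the bench. The bar is 30 mm wide, from 40 to 56 mm above the bench, and ends 135 mm from the post axis. Here a bolt end (14 mm diameter) stands up to 70 mm above the bench and a rubber foot (26 mm diameter) hangs to 29 mm; the cam lever presses the foot 3 mm down on the board.
- lever (a joint): Angle of the cam lever (rad): 0 = upright, 1.5 = fully down at its stop, nearly level. It turns with the strap, hinged over the post, and folds down in the plane of the strap to the side away from the strap's free end. Starts at 0.15 to 0.45. Friction: 3 to 4 N at 75 mm from the hinge; it stays where it is left.
- lever_tip (a point): The free end of the cam lever, in the middle of its end face, 92.5 mm from the hinge pin. The lever is a bar 8 mm thick (4 mm either side of the line from hinge to tip) and 16 to 20 mm wide, black grip at its end. Upright, its end is about 164 mm above the bench.
- board: Loose pale wooden cutting board, 130 (x) x 150 (y) x 16 mm, 0.3 kg, lying flat on the fixture plate. Origin: centre of its underside, 10 mm above the bench.
- bottle: Loose small glass bottle with a cork, 46 mm diameter, 62 mm tall with its cork, standing by the fixture (to be left alone). Origin: centre of its underside.
- beaker: Loose open glass beaker, 48 mm diameter, 62 mm tall, standing by the fixture (to be left alone). Origin: centre of its underside.
- dish: Loose shallow glass dish holding three brown oak galls, 90 mm diameter, about 24 mm tall with the galls, beyond the fixture (to be left alone). Origin: centre of its underside.
Mind the look-alikes: they are no part of the job. What is meant by the board is not black or green, and is the larger of those in its own colour.

How it is judged (in metres and radians):
On the way, in this order (a step that is already met when the one before it is completed fails the run):
1. the strap stands over the board at its stop, with the lever still up (value of joint strap below 0.08 rad and value of joint lever below 0.9 rad), for 0.2 s.
2. the cam lever is pushed fully down (value of joint strap below 0.08 rad and value of joint lever above 1.38 rad), for 0.2 s.
At the end, for the whole second after the job is handed in: The strap is within 0.08 rad of its stop over the board, the cam lever is down (past 1.38 of 1.5 rad), the board lies flat and at rest within 12 mm of where it lay, and bottle, beaker and dish stand within 20 mm of their places (all of step 2 and distance of board from where it was at the start of the episode below 0.012 m and angle between board's own z axis and vertical below 0.05 rad and linear speed of board below 0.02 m/s and not (distance of any of bottle, beaker, dish from where it was at the start of the episode above 0.02 m or angle between any of bottle, beaker, dish's own z axis and vertical above 0.35 rad)); the robot touches nothing.
It fails at once if the lever was pushed down before the strap was over the board (value of joint strap above 0.15 rad and value of joint lever above 1 rad).
It fails at once if the board was lifted or shifted by more than 15 mm (distance of board from where it was at the start of the episode above 0.015 m).
It fails at once if the bottle, beaker or dish was shifted by more than 20 mm, lifted or tipped (distance of any of bottle, beaker, dish from where it was at the start of the episode above 0.02 m or angle between any of bottle, beaker, dish's own z axis and vertical above 0.35 rad).
It fails at once if the strap or lever was gripped or forced (over 45 N) (contact force between the fingers and strap above 45 N).
It also fails if it takes over 51 s, if anything falls off the work surface, if the arm or the gripper's body presses on something with over 40 N, if the wrist force passes 120 N, or if a joint passes its speed limit or range.

### The arm

A 6-joint arm with a two-finger parallel gripper is mounted at the origin on the work surface. World frame = base frame: x ahead of the robot, y to its left, z up, the work surface at z = 0. Lengths are in mm, angles in rad, forces in N, time in s.
With the tool pointing down it reaches from about 350 to 775 mm from the base axis. Payload 7.3 kg.
Tool frame: the origin (TCP) lies midway between the tips of the shut fingers; the grasp point (between the pads) lies 19 mm behind it (grasp_offset is the z of the grasp point in the tool frame, in mm); z points along the fingers, y is the direction in which the jaws open and shut (so a half turn about z gives the same grasp; the last joint's range is limited). The gripper opens to 92 mm and grips with 3 to 60 N. Pads are 19 mm wide; open, the fingers measure 130 mm over their backs; the gripper's body (75 mm by 190 mm) begins 47 mm behind the grasp point.
Start: joints at [-1.254, 0.342, 1.524, -0, 1.275, -0.146], TCP at [234.413, -469.782, 226.741] pointing down, gripper open.
Joint ranges: [-2.53, 2.53], [-0.77, 2.02], [0.04, 2.7], [-1, 4.14], [0.28, 2.66], [-3.11, 3.11]. Speed limits (rad/s): [2.57, 2.57, 3.14, 3.14, 3.14, 3.14].

### API

Orientations are given as [roll, pitch, yaw] about the fixed x, y, z axes, in that order (R = Rz(yaw) Ry(pitch) Rx(roll)).
In Python, from plant import get_obs, capture, camera_model, close_job, boxes_of, regions_of, place_of, grasp_offset gives the robot as it stands. The module is installed in compiled form; this text tells all that it offers.
- The arm moves only by the tool send_rows, never from a script. Its argument "targets" is a list that holds one entry, the list of rows, each a list of 7 numbers: the turn, a rotation vector about the tool's x, y, z in degrees, then the shift along the tool's x, y, z in mm, then the closure, from -1 (fully open) to 1 (shut). A call has 1 to 5 rows; each row is the pose to reach, as a shift and turn from the pose commanded when the call began, along the tool's axes at that moment; what a row does not reach only later rows make up. A row lasts 1/12 s, in which the tool goes at most 41.7 mm and 7.16 degrees, less where a joint would pass 70% of its speed; a pose out of reach is approached as far as the arm can. A call with a gripper value outside its range is refused whole. The fingers move at their own pace and stop on an object; the grip force is fixed at half the most. Time passes only in rows, so rows that repeat a pose let the fingers close. It gives the time, the measured TCP pose, the force and the opening at its end, in the units of the state.
- get_obs(): the state, without advancing time (a new reading comes with each control period).
- capture(name): name is "scene" or "top"; returns the picture (384x512x3 uint8, red, green, blue); there is no depth.
- camera_model(name): a dict with "K" (3x3 intrinsics, pixels), "k1" (the pictures are not rectified: a ray, as slopes to the right and down, at radius r is drawn at 1 + k1 r^2 times it, then the intrinsics apply), "world_to_cam" (4x4, takes a point from world to camera coordinates). Camera axes: x right, y up, looking along -z (the intrinsics and any distortion apply to the point x, -y, -z); pixel columns grow to the right and rows downward; lengths in mm; the calibration is good to about 2 mm. A picture is of the moment at which its call begins. camera_model takes no time and is no camera call.
- close_job(): hands the job in, once; it reports no verdict.
Trained networks look in the newest picture that a camera, given by its name, has taken for a name from the list of things; names that differ only in an ending like _2 or _b are one class to them, and where a whole thing is asked for, a point or a joint stands for the part that bears it (a point fixed in the world has none). Each returns a list of dicts, best first, with "conf" (0 to 1); they miss things now and then, are a little off and sometimes report something else, mostly with a low value. They report only what shows in the picture. A call takes as long as a camera call. They do not tell look-alikes from the thing itself.
- boxes_of(label, camera): "location" ([row, column] in pixels, amid what is visible of it).
- regions_of(label, camera): "region" (384x512 bool, what is visible of it) and "location" ([row, column] in pixels, amid what is visible of it).
- place_of(label, camera): "location" ([row, column] in pixels: a listed point, or the origin of a listed thing).
The state is a dict: "time": time; "joint_positions": joint angles; "dq": joint speeds; "tau": joint torques, N m; "tool_pos": TCP position; "tcp_rot": TCP orientation; "contact_force": force on the tool from outside, world axes, zero at the start; "moment": the same for the moment, N m; "grip_width": finger opening in mm.
Only numpy, scipy, OpenCV 4.12 (cv2) and the standard library are available. Lean on these libraries where they do the work, as an engineer would, in place of code of your own. Each camera call takes 0.05 s, during which the arm holds its last target.

## Working session

There is one attempt and no reset: what is moved stays moved. The work goes in short steps, Python scripts to look and compute and a tool call to move; the robot and the scene stay as the last step left them, time stands still between calls to the robot, and variables do not carry over. Pictures are saved under pics/ and viewed, and the job is handed in when it is done.

Besides the shell and the picture viewer there is one more tool, called after ">>>" as name([rows], argument=value, ...), one row to a line, values as JSON. send_rows: Moves the arm, as the interface text tells. Its arguments: {"type":"object","properties":{"targets":{"type":"array","items":{"type":"array","items":{"type":"array","items":{"type":"number"}}}}},"required":["targets"]}

```bash
mkdir -p pics; cat > h.py <<'E'
import numpy as np, cv2
from plant import *
from scipy.spatial.transform import Rotation as R
def proj(P,cam):
    m=camera_model(cam);P=np.atleast_2d(P);T=np.array(m["world_to_cam"]);K=np.array(m["K"])
    c=P@T[:3,:3].T+T[:3,3]; s=np.c_[c[:,0]/-c[:,2],-c[:,1]/-c[:,2]]
    s=s*(1+m["k1"]*(s**2).sum(1,keepdims=True)); return s@K[:2,:2].T+K[:2,2]
def ray(rc,cam):
    m=camera_model(cam);T=np.array(m["world_to_cam"]);K=np.array(m["K"])
    d=np.linalg.solve(K,[rc[1],rc[0],1])[:2];s=d.copy()
    for _ in range(50): s=d/(1+m["k1"]*(s**2).sum())
    v=T[:3,:3].T@np.array([s[0],-s[1],-1]); o=-T[:3,:3].T@T[:3,3]
    return o,v/np.linalg.norm(v)
def atz(rc,cam,z):
    o,v=ray(rc,cam);return o+v*(z-o[2])/v[2]
def tri(a,ca,b,cb):
    o1,v1=ray(a,ca);o2,v2=ray(b,cb)
    s=np.linalg.lstsq(np.c_[v1,-v2],o2-o1,rcond=None)[0]
    p,q=o1+v1*s[0],o2+v2*s[1];return (p+q)/2,np.linalg.norm(p-q)
E
python3 - <<'E'
from h import *
o=get_obs();print(o)
for c in("scene","top"):
    im=capture(c);cv2.imwrite(f"pics/{c}0.png",cv2.resize(im[:,:,::-1],(800,600),interpolation=cv2.INTER_CUBIC))
    m=camera_model(c);T=np.array(m["world_to_cam"]);print(c,m["K"],m["k1"],-T[:3,:3].T@T[:3,3],T[:3,:3])
    for l in("post_axis","strap_tip","lever_tip","board","fixture","bottle","beaker","dish"):
        print(c,l,[(np.round(d["location"],1).tolist(),round(d["conf"],2)) for d in place_of(l,c)])
E
```

```text
{'time': 0.0, 'joint_positions': array([-1.25396307e+00,  3.42738246e-01,  1.52504898e+00,  2.42880862e-05,
        1.27538435e+00, -1.46041359e-01]), 'dq': array([-1.42741777e-05, -3.25879284e-04,  2.40764890e-04,  8.59305972e-04,
       -2.45493015e-04,  1.84267020e-04]), 'tau': array([ 1.97278525e-03, -4.31242919e+01, -2.44212663e+01,  7.19079142e-02,
        5.60267537e-02, -1.26455443e-04]), 'tool_pos': array([ 234.2999719 , -469.35161789,  226.02575228]), 'tcp_rot': array([-3.14003392e+00, -2.52745884e-04,  4.62867331e-01]), 'contact_force': array([ 0.30193868, -0.04999278, -0.42771623]), 'moment': array([-0.06657131, -0.05675634,  0.00441569]), 'grip_width': 91.8554589916404}
scene [[460.56255085   0.         267.85569617]
 [  0.         460.56255085 195.79867537]
 [  0.           0.           1.        ]] -0.06501160452893916 [1205.03216878 -232.2476105   966.34384367] [[ 0.39077684  0.92028348 -0.01928153]
 [-0.7120496   0.31549725  0.62725342]
 [ 0.58333423 -0.2313867   0.7785765 ]]
scene post_axis [([209.8, 272.5], 0.74)]
scene strap_tip [([183.4, 256.0], 0.84)]
scene leve
[... 287 characters left out ...]
top [[361.3204652    0.         252.66037044]
 [  0.         361.3204652  186.52993213]
 [  0.           0.           1.        ]] 0.029306790646144106 [426.99457625  43.42368186 933.33240103] [[ 0.01090203 -0.99915532  0.03962052]
 [ 0.98729093  0.0170382   0.15800734]
 [-0.15854894  0.03739437  0.98664274]]
top post_axis [([179.3, 248.1], 0.88)]
top strap_tip [([232.0, 245.9], 0.61)]
top lever_tip [([159.3, 253.1], 0.5)]
top board [([115.8, 169.0], 0.97), ([273.3, 272.5], 0.97), ([190.7, 191.9], 0.93), ([221.0, 330.8], 0.63)]
top fixture [([188.5, 217.0], 0.87)]
top bottle [([248.6, 183.1], 0.61)]
top beaker [([146.2, 208.0], 0.78), ([188.3, 220.5], 0.58)]
top dish [([138.4, 243.3], 0.63)]
```

View pics/scene0.png

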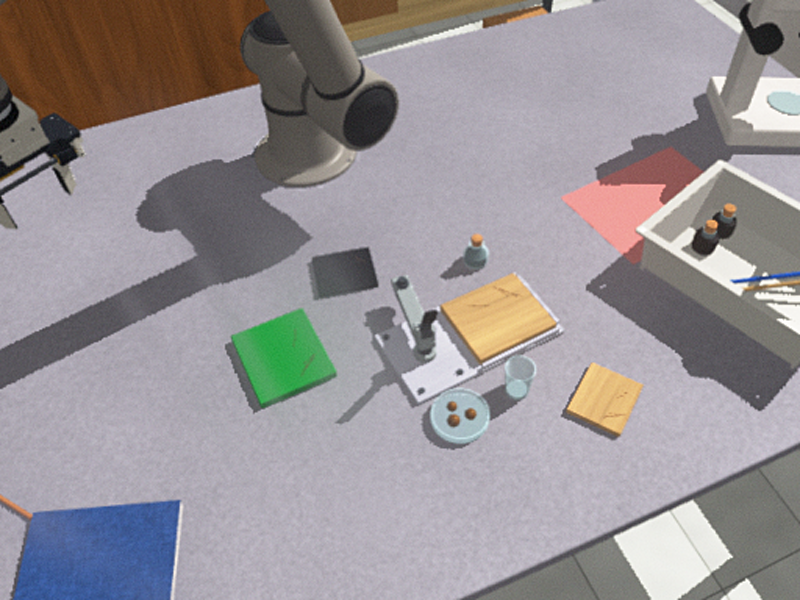

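View pics/top0.png

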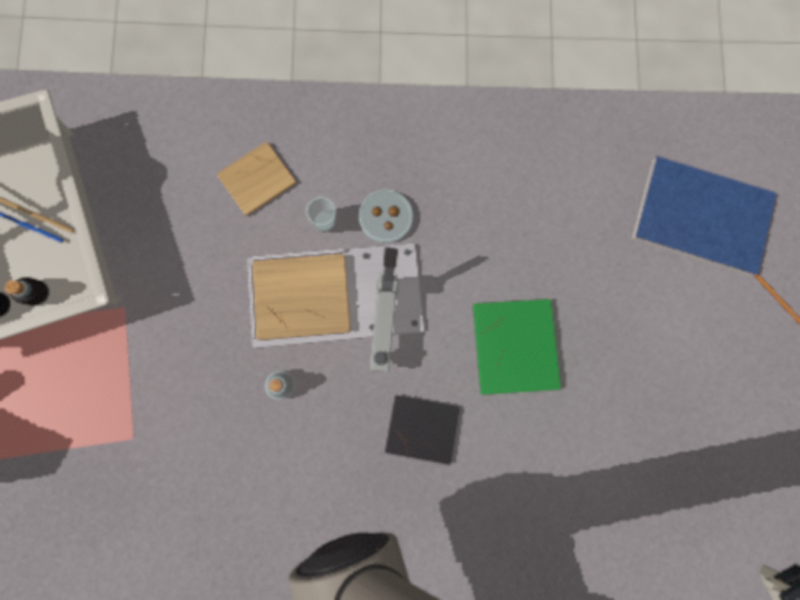

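```bash
python3 - <<'E'
from h import *
D={"post_axis":([209.8,272.5],[179.3,248.1]),"strap_tip":([183.4,256],[232,245.9]),"lever_tip":([204.5,276.6],[159.3,253.1]),"board":([203.3,319.5],[190.7,191.9]),"fixture":([217.5,294.9],[188.5,217]),"bottle":([167.7,306.5],[248.6,183.1]),"beaker":([247.8,330.3],[146.2,208]),"dish":([265.9,294.6],[138.4,243.3])}
for k,(a,b) in D.items(): p,e=tri(a,"scene",b,"top");print(k,p.round(1),round(e,1))
E
```

```text
post_axis [582.7  23.8  76.8] 3.4
strap_tip [458.4  27.9  39.9] 6.3
lever_tip [617.5  17.  142.1] 8.2
board [563.1 166.6   5.1] 3.3
fixture [570.4  97.9 -10. ] 7.7
bottle [418.1 192.4 -13.9] 17.5
beaker [687.9 132.3 -12. ] 7.5
dish [706.1  32.   -1.1] 5.2
```

```bash
python3 - <<'E'
from h import *
a=cv2.imread("pics/top0.png");
im=capture("top")[:,:,::-1];cv2.imwrite("pics/topc.png",cv2.resize(im[120:270,140:340],None,fx=4,fy=4,interpolation=cv2.INTER_CUBIC))
im=capture("scene")[:,:,::-1];cv2.imwrite("pics/scc.png",cv2.resize(im[140:290,210:410],None,fx=4,fy=4,interpolation=cv2.INTER_CUBIC))
E
```

```text
(no output)
```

View pics/topc.png

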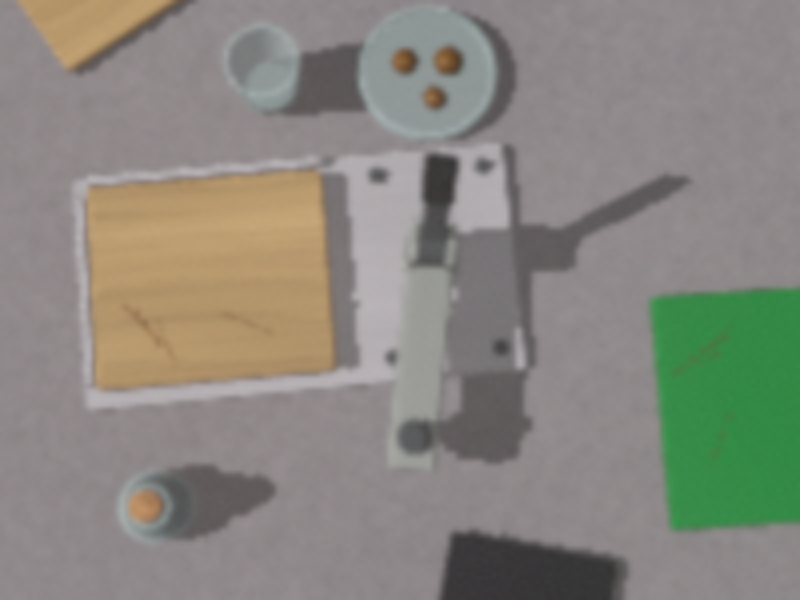

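View pics/scc.png

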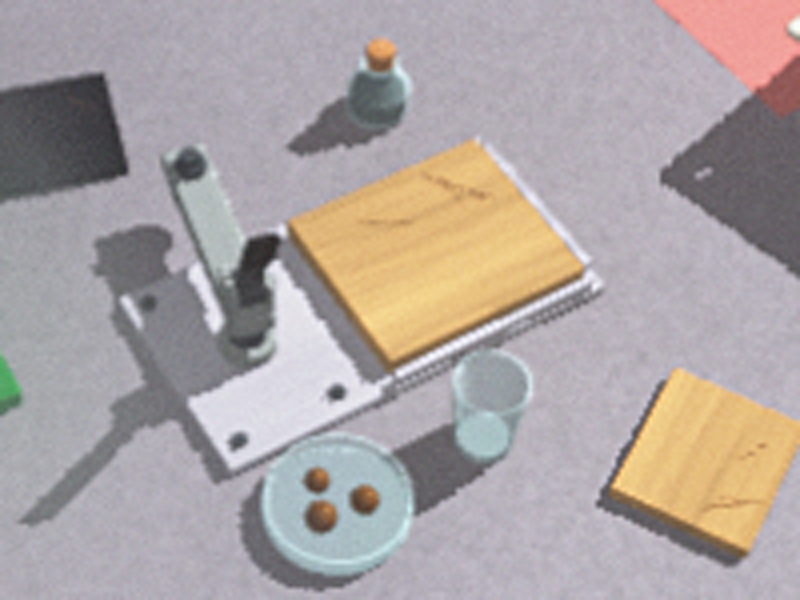

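```bash
python3 - <<'E'
from h import *
t=lambda x,y:[120+(y+.5)/4-.5,140+(x+.5)/4-.5]
s=lambda x,y:[140+(y+.5)/4-.5,210+(x+.5)/4-.5]
for nm,f,c,pts in(("top",t,"top",[(87,187),(322,170),(334,369),(95,388)]),("scene",s,"scene",[(585,268),(392,366),(289,222),(474,142)])):
    P=np.array([atz(f(*p),c,26) for p in pts])[:,:2]; print(nm,P.round(1).tolist(),P.mean(0).round(1),[np.linalg.norm(P[i]-P[i-1]).round(1) for i in range(4)])
    d=(P[0]-P[1])+(P[3]-P[2]);yaw=np.arctan2(d[1],d[0])-np.pi/2;e=(P[0]-P[3])+(P[1]-P[2]);print("yaw",yaw,np.arctan2(e[1],e[0]))
    y=(yaw+np.arctan2(e[1],e[0]))/2;u=np.array([-np.sin(y),np.cos(y)]);print("post from board",P.mean(0)-140*u)
print("fix corners z10",[atz(t(*p),"top",10).round(1) for p in((507,147),(531,371))],[atz(s(*p),"scene",10).round(1) for p in((232,472),(124,300))])
b=(414,436);print("bolt",atz(t(*b),"top",70),atz(s(190,162),"scene",70),tri(t(*b),"top",s(190,162),"scene"))
print("end",[atz(t(*p),"top",56).round(1) for p in((390,468),(433,472))])
print("post72",atz([179.3,248.1],"top",72),atz([209.8,272.5],"scene",72))
print("lever",tri(t(440,157),"top",s(263,238),"scene"))
print("bottle base",atz(s(378,118),"scene",0),"cork",tri(t(147,506),"top",s(381,48),"scene"))
print("beaker", atz(s(485,440),"scene",0),"rim",atz(t(263,60),"top",62),"dish",atz(t(428,72),"top",12))
E
```

```text
top [[620.6, 241.4], [634.7, 93.2], [507.2, 82.5], [493.3, 230.0]] [563.9 161.7] [np.float64(127.8), np.float64(148.9), np.float64(128.0), np.float64(148.2)]
yaw 0.09421878142561524 0.08633804679524787
post from board [576.55696676  22.31257643]
scene [[624.9, 240.0], [643.3, 93.2], [513.3, 81.7], [500.5, 225.0]] [570.5 160. ] [np.float64(125.4), np.float64(147.9), np.float64(130.4), np.float64(143.9)]
yaw 0.10702395208635185 0.10330189326444754
post from board [585.18836967  20.76173669]
fix corners z10 [array([656.3, -26.8,  10. ]), array([509.1, -42.9,  10. ])] [array([664.4, -23.3,  10. ]), array([517.5, -36.9,  10. ])]
bolt [464.13916735  32.24981785  70.        ] [474.62986514  29.13101589  70.        ] (array([464.75119406,  32.36320988,  57.99344855]), np.float64(0.5704658252209591))
end [array([445.5,  46.2,  56. ]), array([443.4,  20.3,  56. ])]
post72 [582.95340415  22.02746347  72.        ] [579.82484182  26.77764938  72.        ]
lever (array([613.48757493,  20.85580504, 155.68502257]), np.float64(1.0063604471434158))
bottle base [433.50425862 186.36873394   0.        ] cork (array([421.96868622, 190.46513987,  57.70573935]), np.float64(2.043722004603492))
beaker [700.3613597 130.2671623   0.       ] rim [695.63220811 129.43227475  62.        ] dish [705.44100411  25.86458855  12.        ]
```

The wanted board is the larger pale wooden one on the fixture (top ≈ row 190, col 192; scene ≈ row 203, col 320). The other one, at top (115,169), is smaller and stands loose on the bench, and the rest are black, green or blue. The crop confirms this. The strap points almost to -x at about 1.39 rad, and the lever stands at about 0.37 rad. I'll approach from its -y side with the fingers shut.

```bash
cat >> h.py <<'E'
POST=np.array([580.,22.]);YAW=0.097
def go(x,y,z,yaw):
    o=get_obs();p=o["tool_pos"];Rm=R.from_euler("xyz",o["tcp_rot"]).as_matrix()
    Rt=R.from_euler("xyz",[np.pi,0,yaw]).as_matrix()
    return np.r_[np.degrees(R.from_matrix(Rm.T@Rt).as_rotvec()),Rm.T@(np.array([x,y,z])-p)].round(1).tolist()
def pushpose(th,off,r=105):
    a=np.pi/2+YAW+th;d=np.array([np.cos(a),np.sin(a)]);t=np.array([-d[1],d[0]])
    return (*(POST+r*d+off*t),a)   # tool yaw a: tool x along strap
E
python3 - <<'E'
from h import *
print(pushpose(1.39,60)); x,y,a=pushpose(1.39,60)
for f in(.25,.5,.75,1):
    print(f,go(234.3+f*(x-234.3),-469.4+f*(y+469.4),220,.463+f*(a-.463)))
E
```

```text
(np.float64(470.3465324745611), np.float64(-29.00114763069082), 3.0577963267948967)
0.25 [0.0, 0.0, -37.2, 102.0, -72.6, 6.7]
0.5 [0.0, 0.0, -74.3, 204.0, -144.7, 6.7]
0.75 [0.0, 0.0, -111.5, 306.0, -216.9, 6.7]
1 [-0.0, 0.0, -148.7, 407.9, -289.1, 6.7]
```

>>> send_rows([
  [[0,0,-7,20,-14,0,1],[0,0,-14,40,-28,0,1],[0,0,-21,60,-42,0,1],[0,0,-28,80,-57,0,1],[0,0,-35,100,-71,0,1]],
])

```text
time: 1.42
tool_pos: [292.5, -360.5, 226.8]
tcp_rot: [3.141, 0.0, 1.079]
contact_force: [0.6, -0.0, -0.1]
grip_width: 62.7
```

```bash
python3 - <<'E'
from h import *
o=get_obs();print(o["time"],o["tool_pos"],o["tcp_rot"],o["joint_positions"].round(2),o["grip_width"])
p=o["tool_pos"];w=o["tcp_rot"][2];x,y,a=pushpose(1.39,60)
for f in(.33,1):
    print(f,go(p[0]+f*(x-p[0]),p[1]+f*(y-p[1]),220,w+f*(a-w)))
E
```

```text
1.4167 [ 292.48691289 -360.51309969  226.76240561] [3.14146787e+00 6.24637311e-05 1.07931653e+00] [-1.05  0.23  1.68  0.    1.23 -0.56] 62.734509608770914
0.33 [0.0, 0.0, -37.4, 124.1, 0.1, 6.8]
1 [0.0, 0.0, -113.4, 376.2, 0.4, 6.7]
```

>>> send_rows([
  [[0,0,-7,24,0,0,1],[0,0,-14,48,0,0,1],[0,0,-21,72,0,0,1],[0,0,-28,96,0,0,1],[0,0,-35,120,0,0,1]],
])

```text
time: 1.83
tool_pos: [349.8, -255.1, 226.9]
tcp_rot: [3.141, 0.0, 1.69]
contact_force: [-0.0, -0.6, 0.0]
grip_width: 29.6
```

```bash
python3 - <<'E'
from h import *
o=get_obs();p=o["tool_pos"];w=o["tcp_rot"][2];x,y,a=pushpose(1.39,60)
for f in(.5,1):
    print(f,go(p[0]+f*(x-p[0]),p[1]+f*(y-p[1]),220,w+f*(a-w)))
E
```

```text
0.5 [0.0, 0.0, -39.2, 105.0, 73.3, 6.8]
1 [-0.0, 0.0, -78.3, 210.1, 146.6, 6.8]
```

>>> send_rows([
  [[0,0,-7,20,14,0,1],[0,0,-14,40,28,0,1],[0,0,-21,60,42,0,1],[0,0,-28,80,56,0,1],[0,0,-35,100,70,0,1]],
])

```text
time: 2.25
tool_pos: [408.1, -147.7, 226.9]
tcp_rot: [3.142, 0.0, 2.301]
contact_force: [0.3, -1.0, 0.7]
grip_width: 0.9
```

```bash
python3 - <<'E'
from h import *
print(go(*pushpose(1.39,60)[:2],150,pushpose(1.39,60)[2]))
E
```

```text
[-0.0, 0.0, -43.3, 46.9, 125.6, 76.9]
```

>>> send_rows([
  [[0,0,-7,8,21,0,1],[0,0,-14,16,42,0,1],[0,0,-21,24,63,0,1],[0,0,-28,32,84,20,1],[0,0,-35,40,105,40,1]],
])

```text
time: 2.67
tool_pos: [461.0, -48.4, 187.2]
tcp_rot: [-3.141, 0.004, 2.912]
contact_force: [-0.5, -1.0, -1.4]
grip_width: 0.6
```

```bash
python3 - <<'E'
from h import *
print(go(*pushpose(1.39,60)[:2],40,pushpose(1.39,60)[2]))
E
```

```text
[-0.0, 0.2, -8.3, -4.2, 21.1, 147.2]
```

>>> send_rows([
  [[0,0,-7,-4,20,40,1],[0,0,-8.4,-4,20,80,1],[0,0,-8.4,-4,20,115,1],[0,0,-8.4,-4,20,147,1],[0,0,-8.4,-4,20,147,1]],
])

```text
time: 3.08
tool_pos: [464.5, -29.7, 34.7]
tcp_rot: [3.14, -0.011, 3.053]
contact_force: [-1.7, 0.6, -0.4]
grip_width: 0.3
```

```bash
python3 - <<'E'
from h import *
o=get_obs();print(o["tool_pos"],o["tcp_rot"],o["contact_force"])
for c in("top","scene"):
    im=capture(c)[:,:,::-1];a=im[130:280,170:330] if c=="top" else im[120:270,190:350]
    cv2.imwrite(f"pics/{c}1.png",cv2.resize(a,None,fx=4,fy=4,interpolation=cv2.INTER_CUBIC))
E
```

```text
[464.46730915 -29.74322087  34.74408397] [ 3.14016892 -0.01056014  3.05317848] [-1.70362465  0.573412   -0.37839301]
```

View pics/top1.png

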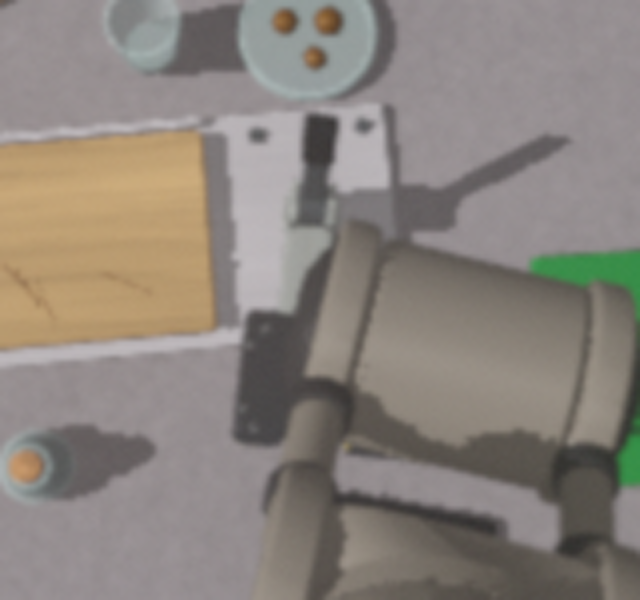

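View pics/scene1.png

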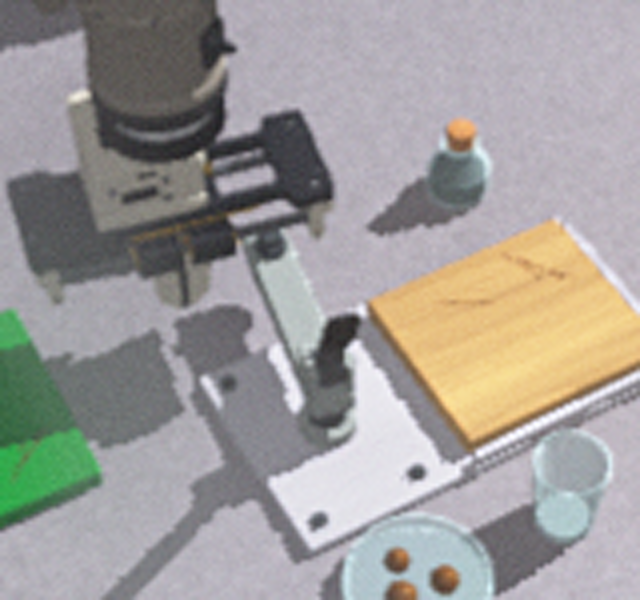

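The fingers (scene crop ≈ 185,280) sit on the -y side of the strap end with a gap, and the lever, bottle and board are clear. Next I close the gap and let the arm settle.

>>> send_rows([
  [[0,0,0,-4,5,-4,1],[0,0,0,-6,10,-5,1],[0,0,0,-6,12,-5,1],[0,0,0,-6,12,-5,1],[0,0,0,-6,12,-5,1]],
])

```text
time: 3.6
tool_pos: [475.8, -19.2, 45.7]
tcp_rot: [-3.141, 0.002, 3.054]
contact_force: [0.1, -0.3, 0.4]
grip_width: 0.4
```

```bash
cat >>h.py <<'E'
def arc(ths,off,z=41,r=105):
    for th in ths:
        x,y,a=pushpose(th,off,r);print(round(th,2),go(x,y,z,a))
E
python3 - <<'E'
from h import *
o=get_obs();print(o["tool_pos"],o["tcp_rot"],o["contact_force"])
arc([1.39,1.34,1.24,1.14,1.04,.94],34)
E
```

```text
[475.81851462 -19.17013647  45.70299569] [-3.14128179e+00  1.93133758e-03  3.05351103e+00] [ 0.07055509 -0.34913045  0.39067641]
1.39 [-0.0, 0.1, -0.2, 4.7, 15.7, 4.7]
1.34 [-0.0, 0.1, 2.6, 6.3, 21.0, 4.7]
1.24 [-0.0, 0.1, 8.3, 8.7, 31.8, 4.7]
1.14 [-0.0, 0.1, 14.1, 10.0, 42.7, 4.7]
1.04 [0.0, 0.1, 19.8, 10.2, 53.8, 4.7]
0.94 [0.0, 0.1, 25.5, 9.3, 64.8, 4.7]
```

>>> send_rows([
  [[0,0,0,5,7,4,1],[0,0,0,5,12,4.5,1],[0,0,0,5,16,4.5,1],[0,0,2.6,6,21,4.5,1],[0,0,5.5,7.5,26.5,4.5,1]],
])

```text
time: 4.02
tool_pos: [469.9, 8.1, 40.0]
tcp_rot: [-3.141, -0.001, 2.955]
contact_force: [0.1, -1.8, 0.9]
grip_width: 0.6
```

```bash
python3 - <<'E'
from h import *
o=get_obs();print(o["tool_pos"],o["tcp_rot"],o["contact_force"])
arc([1.29,1.22,1.14,1.06,.98,.9],34)
E
```

```text
[469.86314631   8.05427136  39.99690784] [-3.14110279e+00 -8.12109204e-04  2.95521870e+00] [ 0.08820161 -1.82880087  0.92287602]
1.29 [-0.0, -0.0, -0.1, -0.7, -0.2, -1.0]
1.22 [-0.0, -0.0, 3.9, 1.4, 7.3, -1.0]
1.14 [-0.0, -0.0, 8.4, 3.2, 15.9, -1.0]
1.06 [-0.0, -0.0, 13.0, 4.3, 24.7, -1.0]
0.98 [-0.0, -0.0, 17.6, 4.7, 33.5, -1.0]
0.9 [-0.0, -0.0, 22.2, 4.4, 42.3, -1.0]
```

Contact at -1.8 N, which is about the stated friction. I'll follow the arc.

>>> send_rows([
  [[0,0,3.9,2,7.3,0,1],[0,0,8.4,3.8,16,0,1],[0,0,13,5,24.7,0,1],[0,0,17.6,5.4,33.5,0,1],[0,0,22.2,5,42.3,0,1]],
])

```text
time: 4.43
tool_pos: [472.2, 50.9, 40.0]
tcp_rot: [-3.14, -0.001, 2.566]
contact_force: [-2.0, -2.2, 2.1]
grip_width: 0.7
```

```bash
python3 - <<'E'
from h import *
o=get_obs();print(o["tool_pos"],o["tcp_rot"],o["contact_force"])
arc([.9,.82,.74,.66,.58,.5],34)
E
```

```text
[472.20479143  50.87838853  39.96009419] [-3.14038114e+00 -1.42215110e-03  2.56584445e+00] [-2.0048115  -2.19335769  2.11527681]
0.9 [-0.1, -0.1, -0.1, -1.2, 0.3, -1.0]
0.82 [-0.1, -0.1, 4.5, 1.2, 8.8, -1.0]
0.74 [-0.1, -0.1, 9.1, 2.9, 17.4, -1.1]
0.66 [-0.1, -0.1, 13.6, 3.9, 26.2, -1.1]
0.58 [-0.1, -0.1, 18.2, 4.2, 35.0, -1.1]
0.5 [-0.1, -0.1, 22.8, 3.8, 43.8, -1.1]
```

>>> send_rows([
  [[0,0,4.5,1.8,8.6,0,1],[0,0,9,3.5,17.2,0,1],[0,0,13.6,4.5,26,0,1],[0,0,18.2,4.8,34.8,0,1],[0,0,22.8,4.4,43.6,0,1]],
])

```text
time: 4.85
tool_pos: [491.9, 90.1, 39.8]
tcp_rot: [-3.139, -0.001, 2.168]
contact_force: [-2.0, 0.0, 0.4]
grip_width: 0.3
```

```bash
python3 - <<'E'
from h import *
o=get_obs();print(o["tool_pos"],o["tcp_rot"],o["contact_force"])
arc([.5,.42,.34,.28,.22,.16],34)
for c in("top","scene"):
    im=capture(c)[:,:,::-1];a=im[130:280,170:330] if c=="top" else im[120:270,190:350]
    cv2.imwrite(f"pics/{c}2.png",cv2.resize(a,None,fx=4,fy=4,interpolation=cv2.INTER_CUBIC))
E
```

```text
[491.87265518  90.08673196  39.77842252] [-3.13928486e+00 -1.38673366e-03  2.16805313e+00] [-1.98671267  0.03324177  0.3930164 ]
0.5 [-0.1, -0.1, 0.0, -0.8, 0.6, -1.2]
0.42 [-0.1, -0.1, 4.6, 1.5, 9.1, -1.2]
0.34 [-0.1, -0.1, 9.2, 3.2, 17.8, -1.3]
0.28 [-0.1, -0.1, 12.6, 4.0, 24.3, -1.3]
0.22 [-0.1, -0.1, 16.1, 4.4, 30.9, -1.3]
0.16 [-0.1, -0.1, 19.5, 4.5, 37.6, -1.3]
```

View pics/scene2.png

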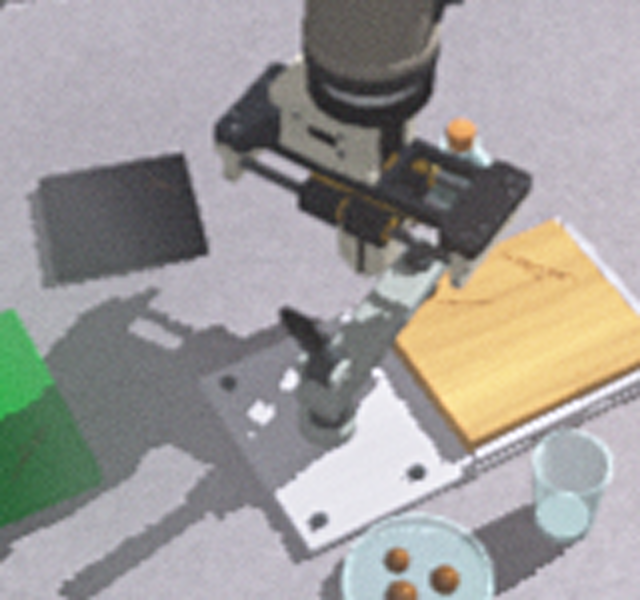

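The strap follows the finger, now at about 0.5 rad, and the lever is still up. On I go, slowing towards the stop.

>>> send_rows([
  [[0,0,4.6,1.8,9,-1,1],[0,0,9.2,3.4,17.6,-1,1],[0,0,12.6,4.2,24,-1,1],[0,0,16,4.6,30.5,-1,1],[0,0,18.5,4.7,35,-1,1]],
])

```text
time: 5.37
tool_pos: [518.6, 113.2, 40.9]
tcp_rot: [-3.14, -0.0, 1.849]
contact_force: [-1.7, 0.3, -0.2]
grip_width: 0.7
```

```bash
python3 - <<'E'
from h import *
o=get_obs();print(o["tool_pos"],o["tcp_rot"],o["contact_force"])
arc([.18,.15,.12,.09,.06,.03,0,-.03,-.06],34)
E
```

```text
[518.55327937 113.17156319  40.87371357] [-3.14001368e+00 -3.73152517e-04  1.84889123e+00] [-1.66511892  0.32432939 -0.15061671]
0.18 [-0.1, -0.0, 0.1, 0.5, 0.2, -0.1]
0.15 [-0.1, -0.0, 1.8, 1.5, 3.3, -0.1]
0.12 [-0.1, -0.0, 3.5, 2.3, 6.5, -0.1]
0.09 [-0.1, -0.0, 5.2, 3.1, 9.7, -0.1]
0.06 [-0.1, -0.0, 6.9, 3.8, 13.0, -0.1]
0.03 [-0.1, -0.0, 8.7, 4.4, 16.2, -0.2]
0 [-0.1, -0.0, 10.4, 4.9, 19.5, -0.2]
-0.03 [-0.1, -0.0, 12.1, 5.3, 22.8, -0.2]
-0.06 [-0.1, -0.0, 13.8, 5.5, 26.1, -0.2]
```

>>> send_rows([
  [[0,0,1.8,1,3.3,0,1],[0,0,3.5,1.8,6.5,0,1],[0,0,5.2,2.6,9.5,0,1],[0,0,6.4,3,12,0,1],[0,0,7,3.2,13,0,1]],
])

```text
time: 5.78
tool_pos: [530.4, 119.6, 40.9]
tcp_rot: [-3.141, -0.0, 1.727]
contact_force: [-1.6, 0.4, 0.3]
grip_width: 0.6
```

>>> send_rows([
  [[0,0,0.9,0.5,1.5,0,1],[0,0,1.7,0.9,3,0,1],[0,0,1.7,0.9,3,0,1]],
])

```text
time: 6.03
tool_pos: [533.8, 120.9, 41.1]
tcp_rot: [3.142, 0.0, 1.696]
contact_force: [-0.9, 0.1, -0.3]
grip_width: 0.6
```

>>> send_rows([
  [[0,0,0.9,0.4,1.5,0,1],[0,0,1.7,0.7,3,0,1],[0,0,1.7,0.7,3,0,1]],
])

```text
time: 6.28
tool_pos: [536.9, 122.0, 41.3]
tcp_rot: [3.141, 0.0, 1.666]
contact_force: [-1.3, -0.1, 0.0]
grip_width: 0.1
```

>>> send_rows([
  [[0,0,0,0,1,0,1],[0,0,0,0,2,0,1],[0,0,0,0,2,0,1]],
])

```text
time: 6.53
tool_pos: [538.0, 122.2, 41.2]
tcp_rot: [-3.14, 0.0, 1.667]
contact_force: [-4.4, 0.8, 2.7]
grip_width: 0.3
```

>>> send_rows([
  [[0,0,0,0,1,0,1],[0,0,0,0,2,0,1],[0,0,0,0,2,0,1]],
])

```text
time: 6.78
tool_pos: [538.1, 122.2, 41.1]
tcp_rot: [-3.136, 0.0, 1.667]
contact_force: [-10.1, -1.1, 6.3]
grip_width: 0.1
```

The finger stops at x=538 while the force rises to 10 N, and that is the predicted stop angle. I'll back off, lift and look.

>>> send_rows([
  [[0,0,0,0,-10,0,1],[0,0,0,0,-25,0,1],[0,0,0,0,-25,-40,1],[0,0,0,0,-25,-80,1],[0,0,0,0,-25,-120,1]],
])

```text
time: 7.2
tool_pos: [515.8, 119.7, 162.7]
tcp_rot: [3.141, 0.0, 1.667]
contact_force: [1.0, 0.8, 0.4]
grip_width: 0.1
```

```bash
python3 - <<'E'
from h import *
o=get_obs();print(o["tool_pos"],o["tcp_rot"],o["contact_force"],o["joint_positions"].round(2))
for c in("top","scene"):
    im=capture(c)[:,:,::-1];a=im[110:260,150:310] if c=="top" else im[120:270,190:350]
    cv2.imwrite(f"pics/{c}3.png",cv2.resize(a,None,fx=4,fy=4,interpolation=cv2.INTER_CUBIC))
    for l in("post_axis","strap_tip","lever_tip"):
        print(c,l,[(np.round(d["location"],1).tolist(),round(d["conf"],2)) for d in place_of(l,c)])
E
```

```text
[515.78778762 119.69208011 162.66162167] [3.14106815e+00 4.28270245e-04 1.66696235e+00] [0.99837207 0.80626095 0.40223512] [ 0.08  0.41  1.61 -0.    1.12 -0.01]
top post_axis [([178.8, 248.0], 0.59)]
top strap_tip []
top lever_tip [([172.2, 265.7], 0.68)]
scene post_axis [([209.0, 273.0], 0.95)]
scene strap_tip [([200.2, 308.1], 0.89)]
scene lever_tip [([196.0, 257.7], 0.67)]
```

View pics/scene3.png

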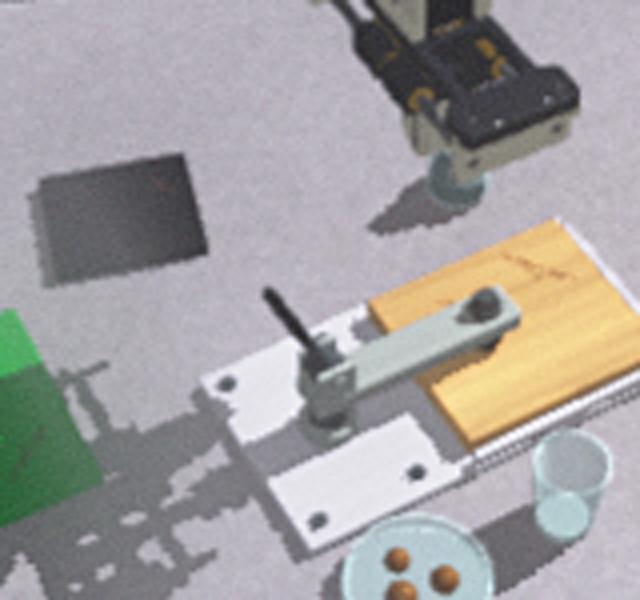

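View pics/top3.png

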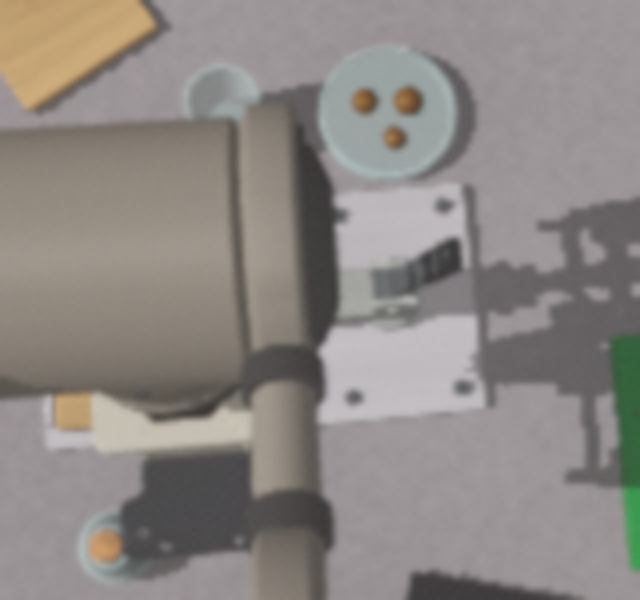

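```bash
python3 - <<'E'
from h import *
for a,b in(([172.5,264.3],[193.2,257.3]),([172.2,265.7],[196,257.7])): print(tri(a,"top",b,"scene"))
p=np.array([580,22])
a=YAW;u=np.array([-np.sin(a),np.cos(a)])
th=.37;print("pred lever tip",p-92.5*np.sin(th)*u,72+92.5*np.cos(th))
P=tri([179,248],"top",[209.4,272.7],"scene");print(P)
print("tip strap", atz([200.2,308.1],"scene",48)[:2], p+115*u)
E
```

```text
(array([583.07865737, -11.08421362, 158.4490237 ]), np.float64(0.05866333950004481))
(array([585.62718114, -13.11979329, 152.11350976]), np.float64(3.2540323685051002))
pred lever tip [583.23950879 -11.29218797] 158.24027946855819
(array([583.0649648 ,  24.08859296,  78.72165741]), np.float64(3.498267431556699))
tip strap [571.55763624 128.45794525] [568.86248467 136.45940657]
```

```bash
cat >>h.py <<'E'
def levpose(th,r=70,a=10,gap=0):
    u=np.array([-np.sin(YAW),np.cos(YAW)])
    s=r*np.sin(th)-4*np.cos(th)-a-gap; z=72+r*np.cos(th)+4*np.sin(th)
    return (*(POST-s*u),z,1.667)
E
python3 - <<'E'
from h import *
print(levpose(.37,gap=35),go(*levpose(.37,gap=35)))
E
```

```text
(np.float64(577.7321859909799), np.float64(45.306153843692655), np.float64(138.70937592028227), 1.667) [-0.2, 0.0, -0.0, -80.2, 55.4, 20.8]
```

>>> send_rows([
  [[0,0,0,-25,18,0,1],[0,0,0,-50,36,0,1],[0,0,0,-70,50,5,1],[0,0,0,-80,55.4,21,1],[0,0,0,-80,55.4,21,1]],
])

```text
time: 8.02
tool_pos: [577.9, 43.4, 136.1]
tcp_rot: [-3.136, -0.0, 1.665]
contact_force: [-1.0, 0.4, -0.5]
grip_width: 0.9
```

```bash
python3 - <<'E'
from h import *
o=get_obs();print(o["tool_pos"],o["tcp_rot"],o["contact_force"])
for c in("top","scene"):
    im=capture(c)[:,:,::-1];a=im[110:260,150:310] if c=="top" else im[120:270,190:350]
    cv2.imwrite(f"pics/{c}4.png",cv2.resize(a,None,fx=4,fy=4,interpolation=cv2.INTER_CUBIC))
for g in(20,10,4,0):print(go(*levpose(.37,gap=g)))
for th in(.45,.53):print(th,go(*levpose(th)))
E
```

```text
[577.87973141  43.4450874  136.14241464] [-3.13580709e+00 -1.30286772e-04  1.66450206e+00] [-0.99754569  0.37754385 -0.52462385]
[-0.2, -0.0, -0.0, -15.4, 0.3, -0.2]
[-0.2, -0.0, -0.0, -25.4, 0.4, -0.2]
[-0.2, -0.0, -0.0, -31.4, 0.4, -0.2]
[-0.2, -0.0, -0.0, -35.4, 0.4, -0.2]
0.45 [-0.2, -0.0, -0.0, -40.6, 0.4, 1.7]
0.53 [-0.2, -0.0, -0.0, -45.7, 0.4, 4.1]
```

View pics/scene4.png

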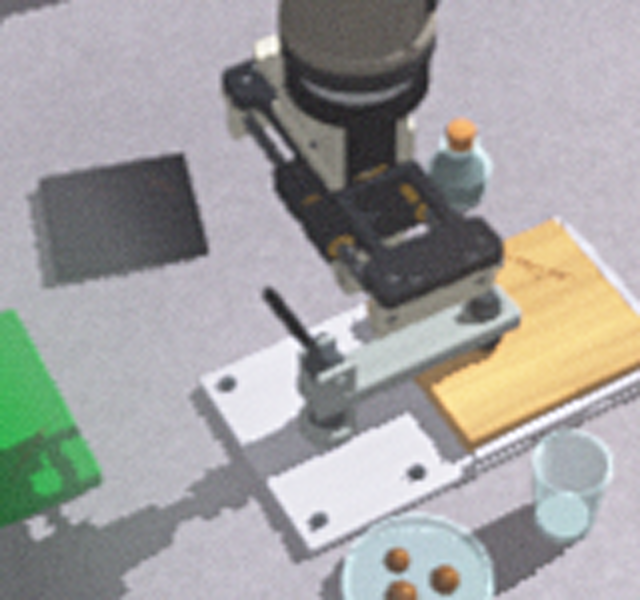

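```bash
python3 - <<'E'
from h import *
p=get_obs()["tool_pos"];print(p)
c=lambda q:(proj(q,"scene")-[190,120])*4
print(c(p),c(p+[0,0,66]),c(p+[95,9,66]),c(p+[-95,-9,66]))
E
```

```text
[577.37392016  45.62905615 138.5218235 ]
[[356.68629102 276.90829851]] [[356.6598988  201.10087603]] [[445.3275466  318.50782345]] [[276.78293454  95.44901198]]
```

The shut finger tips project to (357,277) and show there. They are on the board side of the lever, whose tip is at (270,292). Now the lever push.

>>> send_rows([
  [[0,0,0,-14,0,0,1],[0,0,0,-23,0,0,1],[0,0,0,-29,0,0,1],[0,0,0,-33.5,0,0,1],[0,0,0,-38,0,1,1]],
])

```text
time: 8.53
tool_pos: [582.1, 7.9, 139.7]
tcp_rot: [3.141, -0.001, 1.667]
contact_force: [0.6, 3.1, -0.3]
grip_width: 0.3
```

```bash
python3 - <<'E'
from h import *
o=get_obs();print(o["tool_pos"],o["tcp_rot"],o["contact_force"])
for th in(.41,.49,.58,.67,.76,.85):print(th,go(*levpose(th)))
E
```

```text
[582.08935926   7.94957853 139.70473813] [ 3.14086927e+00 -1.05029213e-03  1.66666458e+00] [ 0.63403045  3.05707475 -0.26760705]
0.41 [0.0, -0.1, -0.0, -0.1, -0.7, 1.9]
0.49 [0.0, -0.1, -0.0, -5.2, -0.7, 4.1]
0.58 [0.0, -0.1, -0.0, -10.8, -0.7, 6.9]
0.67 [0.0, -0.1, -0.0, -16.2, -0.7, 10.3]
0.76 [0.0, -0.1, -0.0, -21.2, -0.7, 14.2]
0.85 [0.0, -0.1, -0.0, -25.8, -0.7, 18.5]
```

Contact is at 3.1 N. I follow the lever's arc.

>>> send_rows([
  [[0,0,0,-5.2,-0.7,3.2,1],[0,0,0,-10.8,-0.7,6,1],[0,0,0,-16.2,-0.7,9.5,1],[0,0,0,-21.2,-0.7,13.5,1],[0,0,0,-25.8,-0.7,18,1]],
])

```text
time: 8.95
tool_pos: [584.5, -18.6, 121.2]
tcp_rot: [3.14, 0.001, 1.667]
contact_force: [2.9, 1.7, 2.7]
grip_width: 0.4
```

```bash
python3 - <<'E'
from h import *
o=get_obs();print(o["tool_pos"],o["tcp_rot"],o["contact_force"])
for th in(.85,.93,1.01,1.09,1.17,1.25):print(th,go(*levpose(th)))
E
```

```text
[584.53239632 -18.5821084  121.19003578] [3.14001975e+00 5.89567343e-04 1.66704166e+00] [2.8788672  1.65278805 2.69545619]
0.85 [0.1, 0.0, 0.0, 0.9, -0.6, -0.0]
0.93 [0.1, 0.0, 0.0, -2.9, -0.6, 4.1]
1.01 [0.1, 0.0, 0.0, -6.3, -0.6, 8.6]
1.09 [0.1, 0.0, 0.0, -9.4, -0.6, 13.3]
1.17 [0.1, 0.0, 0.0, -12.1, -0.6, 18.2]
1.25 [0.1, 0.0, 0.0, -14.3, -0.6, 23.3]
```

>>> send_rows([
  [[0,0,0,-3,0,4,1],[0,0,0,-6.3,0,8.5,1],[0,0,0,-9.4,0,13.2,1],[0,0,0,-12.1,0,18,1],[0,0,0,-14.3,0,23,1]],
])

```text
time: 9.37
tool_pos: [585.5, -32.7, 97.8]
tcp_rot: [3.141, 0.0, 1.667]
contact_force: [2.1, -0.3, 5.3]
grip_width: 0.1
```

```bash
python3 - <<'E'
from h import *
o=get_obs();print(o["tool_pos"],o["tcp_rot"],o["contact_force"])
for th in(1.25,1.31,1.37,1.43,1.48,1.5):print(th,go(*levpose(th)))
E
```

```text
[585.45284321 -32.65998284  97.77852191] [3.14122114e+00 4.38741219e-04 1.66698412e+00] [ 2.14413013 -0.28948642  5.30018565]
1.25 [0.0, 0.0, -0.0, -0.2, -0.1, -0.1]
1.31 [0.0, 0.0, -0.0, -1.7, -0.1, 3.9]
1.37 [0.0, 0.0, -0.0, -2.9, -0.1, 7.9]
1.43 [0.0, 0.0, -0.0, -3.8, -0.1, 12.0]
1.48 [0.0, 0.0, -0.0, -4.4, -0.1, 15.4]
1.5 [0.0, 0.0, -0.0, -4.6, -0.1, 16.8]
```

>>> send_rows([
  [[0,0,0,-1.7,0,4,1],[0,0,0,-2.9,0,8,1],[0,0,0,-3.8,0,11.5,1],[0,0,0,-4.3,0,14,1],[0,0,0,-4.3,0,14,1]],
])

```text
time: 9.78
tool_pos: [585.2, -36.4, 83.5]
tcp_rot: [-3.14, -0.0, 1.667]
contact_force: [1.4, 0.0, 1.4]
grip_width: 0.4
```

>>> send_rows([
  [[0,0,0,0,0,1,1],[0,0,0,0,0,2,1],[0,0,0,0,0,2,1]],
])

```text
time: 10.03
tool_pos: [585.2, -36.5, 82.0]
tcp_rot: [-3.141, 0.0, 1.667]
contact_force: [-0.4, -2.1, 2.1]
grip_width: 0.4
```

>>> send_rows([
  [[0,0,0,0,0,1,1],[0,0,0,0,0,2,1],[0,0,0,0,0,2,1]],
])

```text
time: 10.28
tool_pos: [585.4, -36.7, 80.7]
tcp_rot: [-3.141, 0.001, 1.667]
contact_force: [-2.7, -1.2, 7.5]
grip_width: 0.2
```

>>> send_rows([
  [[0,0,0,0,0,0.7,1],[0,0,0,0,0,1.5,1],[0,0,0,0,0,1.5,1]],
])

```text
time: 10.53
tool_pos: [585.5, -36.8, 80.3]
tcp_rot: [3.141, 0.001, 1.667]
contact_force: [-4.9, -1.7, 15.1]
grip_width: 0.2
```

The lever is at its stop: 15 N with almost no motion at z≈80, where 81 was predicted. Next I lift clear and check.

>>> send_rows([
  [[0,0,0,0,0,-20,1],[0,0,0,0,0,-50,1],[0,0,0,0,0,-90,1],[0,0,0,0,-20,-130,1],[0,0,0,0,-50,-150,1]],
])

```text
time: 10.95
tool_pos: [537.7, -41.1, 231.5]
tcp_rot: [3.137, 0.001, 1.668]
contact_force: [-0.8, -0.6, 0.0]
grip_width: 0.7
```

>>> send_rows([
  [[0,0,0,-30,-25,0,1],[0,0,0,-60,-50,0,1],[0,0,0,-90,-75,0,1],[0,0,0,-120,-100,0,1],[0,0,0,-150,-125,0,1]],
])

```text
time: 11.37
tool_pos: [424.3, -203.0, 228.3]
tcp_rot: [-3.141, -0.001, 1.668]
contact_force: [0.3, -0.3, 0.7]
grip_width: 0.4
```

```bash
python3 - <<'E'
from h import *
o=get_obs();print(o["tool_pos"],o["contact_force"])
L={}
for c in("top","scene"):
    im=capture(c)[:,:,::-1];a=im[120:270,140:340] if c=="top" else im[140:290,210:410]
    cv2.imwrite(f"pics/{c}5.png",cv2.resize(a,None,fx=4,fy=4,interpolation=cv2.INTER_CUBIC))
    for l in("strap_tip","lever_tip","board","bottle","beaker","dish"):
        print(c,l,[(np.round(d["location"],1).tolist(),round(d["conf"],2)) for d in place_of(l,c)])
u=np.array([-np.sin(YAW),np.cos(YAW)])
for th in(1.5,1.38):
    q=np.r_[POST-92.5*np.sin(th)*u,72+92.5*np.cos(th)];print(th,[proj(q,c)[0][::-1].round(1) for c in("top","scene")])
E
```

```text
[ 424.28994186 -203.0040275   228.30539312] [ 0.31838793 -0.25038673  0.72631431]
top strap_tip [([187.2, 201.0], 0.63)]
top lever_tip [([176.3, 289.1], 0.74)]
top board [([218.6, 328.0], 0.84), ([189.0, 191.7], 0.83), ([114.8, 165.8], 0.71), ([273.0, 270.3], 0.68)]
top bottle [([246.9, 180.4], 0.85)]
top beaker [([145.3, 206.5], 0.67)]
top dish [([140.3, 245.6], 0.83)]
scene strap_tip [([199.5, 309.2], 0.95)]
scene lever_tip [([226.5, 238.0], 0.51), ([266.7, 294.2], 0.4)]
scene board [([253.7, 387.2], 0.93), ([175.8, 221.5], 0.91), ([205.1, 317.7], 0.8), ([227.1, 181.2], 0.76)]
scene bottle [([168.3, 305.9], 0.8)]
scene beaker [([247.2, 329.3], 0.96), ([210.0, 273.6], 0.27)]
scene dish [([262.9, 297.4], 0.87)]
1.5 [array([177.1, 286.2]), array([224.1, 236.5])]
1.38 [array([176.3, 286.2]), array([221.2, 236.7])]
```

View pics/scene5.png

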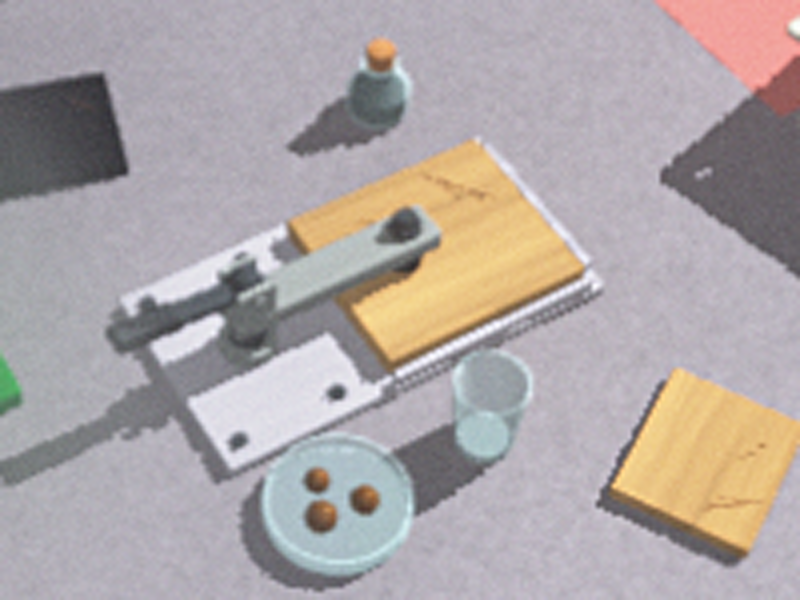

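View pics/top5.png

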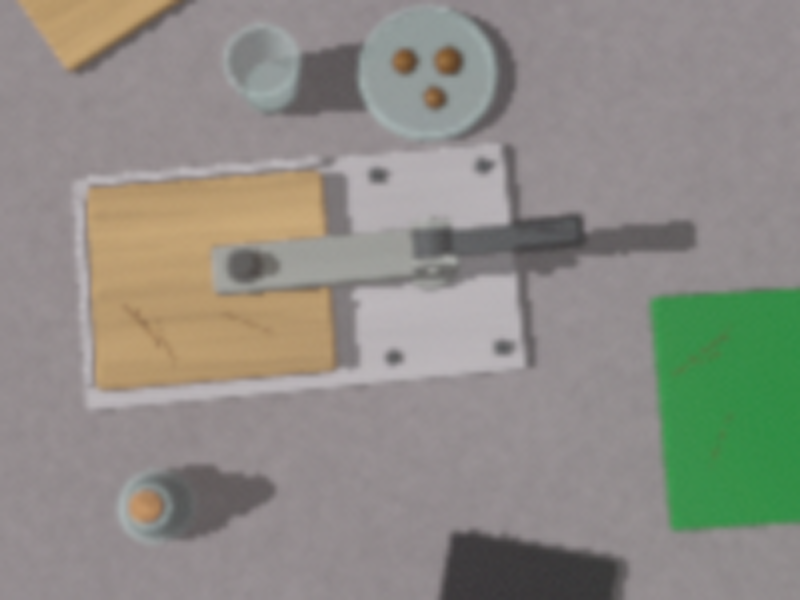

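The strap is parallel to the fixture edges over the board (foot at top crop ≈ 245,265) and the lever is level (tip at 580,230). The board corners, bottle, beaker and dish are at the same pixels as before.

```bash
python3 -c "
from plant import *
print(close_job())"
```

```text
the job is handed in; nothing more can be done
None
```

The board is clamped: I pushed the strap round to its stop over the board with the outside of the shut fingers, then pushed the cam lever fully down. I handed the job in at about 12 s.

- **Strap:** it stopped with the push force rising to about 10 N and no further motion. In the last picture it lies parallel to the fixture edges.
- **Lever:** it stopped at about 15 N, with the finger tip at z 80 mm against the 81 mm expected. It shows level in both views, with its tip within about 3 pixels of where a fully-down lever should appear. The pictures alone could not separate 1.5 rad from 1.38 rad, so this rests mainly on the force and height.
- **Forces:** the readings I took, at the end of each move, never passed about 16 N.
- **Other things:** the board, bottle, beaker and dish show no visible shift from the first pictures. The arm was clear of everything at the end.
- **Disagreement:** the two cameras differed by up to about 9 mm in x when I located the board, fixture and post, more than the stated 2 mm. I used positions in between, and the contact points agreed with them.

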